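# Set out the legs of a stepped stand for tack welding

### The arm

A 7-joint arm with a two-finger parallel gripper is mounted at the origin on the work surface. World frame = base frame: x ahead of the robot, y to its left, z up, the work surface at z = 0. Lengths are in m, angles in rad, forces in N, time in s.
With the tool pointing down it reaches from about 0.425 to 1.025 m from the base axis. Payload 9.4 kg.
Tool frame: the origin (TCP) lies on the mounting face of the last link; the fingertips stand finger_overhang ahead of it and the grasp point (between the pads) lies 155 mm ahead of it (finger_overhang is the distance from the TCP to the fingertips, in m); z points along the fingers, y is the line along which they close (so a half turn about z gives the same grasp; the last joint's range is limited). The gripper opens to 85 mm and grips with 20 to 120 N. Pads are 22 mm wide; open, the fingers measure 114 mm over their backs; the gripper's body (76 mm by 85 mm) begins 54 mm behind the grasp point. The pads swing forward as they close: fully open they stand 13 mm farther back than shut.
Start: joints at [1.168, 0.599, -0.003, 1.599, 0.002, 0.943, -0.08], TCP at [0.232, -0.687, 0.405] pointing down, gripper open.
Joint ranges: [-2.57, 2.57], [-0.35, 1.97], [-1.29, 1.29], [0.11, 2.56], [-1.05, 4.19], [0.11, 1.86], [-2.63, 2.63]. Speed limits (rad/s): [2.22, 2.22, 3.01, 3.01, 3.14, 3.14, 3.14].

### API

Orientations are given as a unit quaternion [w, x, y, z].
In Python, from workcell import * gives the robot as it stands. Calls block until the motion is done:
- goto(position, orientation): joint-space move of the TCP to a pose.
- move_l(position, attitude=None, feed=0.15, guard=None): straight line of the TCP; attitude=None keeps the orientation; feed is the mean speed in m/s. With guard (N) it stops when the force on the tool has changed by that much, and returns True; else False.
- goto_joints(angles): joint-space move.
- release() and close_gripper(squeeze=None): open the fingers fully, or close them until they stop; squeeze is the grip in N (None keeps the last).
- hold(seconds).
- ik(position, orientation): joint angles nearest the present ones, or None.
- read_camera(name): name is "scene" or "top" or "wrist"; returns the picture (384x512x3 uint8, blue, green, red); there is no depth.
- camera_info(name): a dict with "camera_matrix" (3x3 intrinsics, pixels), "extrinsics" (4x4, takes a point from camera to world coordinates); the wrist camera has in their place "tool_from_camera" (4x4, takes a point from camera to tool coordinates, whose origin is the TCP and whose axes are the flange's). Camera axes: x right, y down, z forward; pixel columns grow to the right and rows downward; lengths in m; the calibration is good to about 2 mm. A picture is of the moment at which its call begins: read the wrist's pose just before it. camera_info takes no time and is no camera call.
A pose or a line that the arm cannot do raises Unreachable and nothing moves.
- hand_in(): hands the job in; it is judged then, once.
Readings, each from a call of its own:
- read_time_s(): time.
- read_joint_pos(): joint angles.
- read_dq(): joint speeds.
- read_joint_efforts(): joint torques, N m.
- read_eef_pos(): TCP position.
- read_orientation(): TCP orientation.
- read_contact_force(): force on the tool from outside, world axes, zero at the start.
- read_ft_torque(): the same for the moment, N m.
- read_grip_width(): opening from 0.0 (shut) to 1.0 (fully open).
- read_grasp_force(): force on a finger pad.
Only numpy, scipy, OpenCV 4.12 (cv2) and the standard library are available. Lean on these libraries where they do the work, as an engineer would, in place of code of your own. Each camera call takes 0.05 s, during which the arm holds its last target. There are 200 camera calls.

### The job

Set out the legs of the stepped stand ready for tacking: stand the four cut lengths of square tube upright on the base bar, one centred on each chalk square, so that they step down in height away from the welded end post, the tallest next to the post and the shortest farthest from it. Turn each one so that its flat sides run along and across the bar, and leave all four standing there on their own.

Things in the scene. Friction and masses are not known exactly. Their poses are not given: they have to be found in the camera images.
- tube_50_mid (a point): the shortest loose length of bright steel square tube, 40 x 40 mm outside, 3 mm wall, 50 mm long, open and cut square at both ends, about 0.17 kg, standing upright on the table at the start, turned any way. The point is its centre, half-way up (25 mm above its foot); z runs along the tube, x and y are square to its flat sides.
- tube_75_mid (a point): the second shortest loose length of bright steel square tube, 40 x 40 mm outside, 3 mm wall, 75 mm long, open and cut square at both ends, about 0.25 kg, standing upright on the table at the start, turned any way. The point is its centre, half-way up (37.5 mm above its foot); z runs along the tube, x and y are square to its flat sides.
- tube_100_mid (a point): the second tallest loose length of bright steel square tube, 40 x 40 mm outside, 3 mm wall, 100 mm long, open and cut square at both ends, about 0.33 kg, standing upright on the table at the start, turned any way. The point is its centre, half-way up (50 mm above its foot); z runs along the tube, x and y are square to its flat sides.
- tube_125_mid (a point): the tallest loose length of bright steel square tube, 40 x 40 mm outside, 3 mm wall, 125 mm long, open and cut square at both ends, about 0.41 kg, standing upright on the table at the start, turned any way. The point is its centre, half-way up (62.5 mm above its foot); z runs along the tube, x and y are square to its flat sides.
- mark_a: chalk square, 46 mm outline with a small centre cross, first of the four in a row on the base bar, counted from the bar's left-hand end (robot's left, +y). Origin: its centre, on the bar's top face, 8 mm above the table; x runs across the bar, y along it; z up. The squares are 80 mm apart; the bar is dark flat steel 65 mm wide, 8 mm thick, 510 mm long, held fast on the table by a low strap clamp at each end (38 mm high at most).
- mark_b: chalk square, 46 mm outline with a small centre cross, second of the four in a row on the base bar, counted from the bar's left-hand end (robot's left, +y). Origin: its centre, on the bar's top face, 8 mm above the table; x runs across the bar, y along it; z up. The squares are 80 mm apart; the bar is dark flat steel 65 mm wide, 8 mm thick, 510 mm long, held fast on the table by a low strap clamp at each end (38 mm high at most).
- mark_c: chalk square, 46 mm outline with a small centre cross, third of the four in a row on the base bar, counted from the bar's left-hand end (robot's left, +y). Origin: its centre, on the bar's top face, 8 mm above the table; x runs across the bar, y along it; z up. The squares are 80 mm apart; the bar is dark flat steel 65 mm wide, 8 mm thick, 510 mm long, held fast on the table by a low strap clamp at each end (38 mm high at most).
- mark_d: chalk square, 46 mm outline with a small centre cross, fourth of the four in a row on the base bar, counted from the bar's left-hand end (robot's left, +y). Origin: its centre, on the bar's top face, 8 mm above the table; x runs across the bar, y along it; z up. The squares are 80 mm apart; the bar is dark flat steel 65 mm wide, 8 mm thick, 510 mm long, held fast on the table by a low strap clamp at each end (38 mm high at most).
- post: end post of dark steel square tube, 40 x 40 mm, 150 mm tall, welded upright on one end of the base bar, 80 mm from the chalk square next to it; its top stands 158 mm above the table. It may be at either end of the bar (a low plate with a bolt hole is welded on the other end). Origin: centre of its foot, on the bar's top face.
There are look-alikes about, which are no part of the job. Leave any pink look-alike of the part that bears tube_125_mid alone.

How it is judged:
By the outcome, as a careful person would: the job done as asked, in the order asked, and still so for the second after the job is handed in, with the robot touching nothing.
It also fails if it takes over 96 s, if anything falls off the work surface, if the arm or the gripper's body presses on something with over 40 N, if the wrist force passes 120 N, or if a joint passes its speed limit or range.

## Working session

There is one attempt and no reset: what is moved stays moved. The work goes in short steps, each a Python script; the robot and the scene stay as the last script left them, time stands still between calls to the robot, and variables do not carry over. Pictures are saved under pics/ and viewed, at most 14 in all, crops included, and the job is handed in when it is done.

```bash
mkdir -p pics; python3 - <<'E'
from workcell import *
import cv2
for n in ("scene","top"):
    im=read_camera(n); cv2.imwrite(f"pics/{n}0.png",im)
    c=camera_info(n); print(n,c["camera_matrix"],c["extrinsics"])
c=camera_info("wrist");print(c); print(read_orientation(),read_time_s())
try: print(finger_overhang)
except Exception as e: print(e)
E
ls
```

```text
scene [[419.60986246   0.         254.17639034]
 [  0.         419.60986246 185.02626381]
 [  0.           0.           1.        ]] [[ 0.46844959  0.72982428 -0.49790713  1.0145812 ]
 [ 0.88346456 -0.39125631  0.25769919 -0.21106097]
 [-0.00673418 -0.56060238 -0.82805774  0.76944196]
 [ 0.          0.          0.          1.        ]]
top [[450.46493918   0.         259.90903066]
 [  0.         450.46493918 185.99689365]
 [  0.           0.           1.        ]] [[ 3.52178589e-04 -9.86892575e-01  1.61378192e-01  4.59010671e-01]
 [-9.99768533e-01  3.12404978e-03  2.12866346e-02  6.27599622e-03]
 [-2.15117752e-02 -1.61348335e-01 -9.86663042e-01  8.79381111e-01]
 [ 0.00000000e+00  0.00000000e+00  0.00000000e+00  1.00000000e+00]]
{'camera_matrix': array([[338.184825  ,   0.        , 256.76036406],
       [  0.        , 338.184825  , 191.3952196 ],
       [  0.        ,   0.        ,   1.        ]]), 'tool_from_camera': array([[-9.75208044e-04, -9.58439005e-01, -2.85295851e-01,
         7.42979467e-02],
       [ 9.99999285e-01, -7.37363429e-04, -9.41091414e-04,
        -8.80125581e-04],
       [ 6.91611992e-04, -2.85296565e-01,  9.58439039e-01,
         3.12973860e-02],
       [ 0.00000000e+00,  0.00000000e+00,  0.00000000e+00,
         1.00000000e+00]])}
[-6.98984803e-04  9.86753342e-01  1.62226124e-01 -1.93420803e-04] 0.1
0.1734
pics
```

View pics/scene0.png

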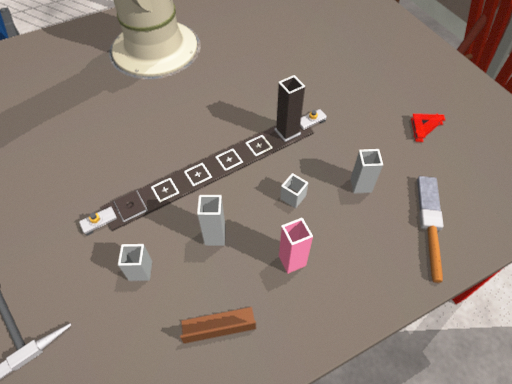

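View pics/top0.png

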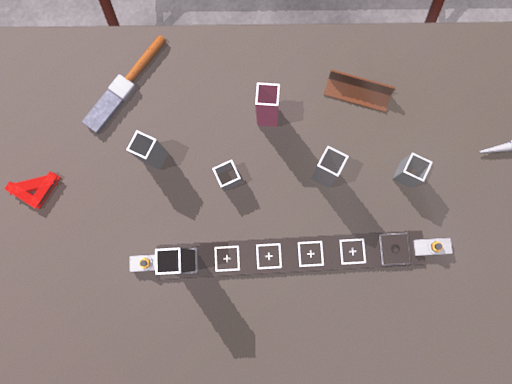

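The top view shows the post at about (168,262), at the +y end next to mark_a, with chalk crosses near (227,259), (269,257), (311,254) and (352,251). The loose tubes' tops are near (142,145), (227,174), (333,161) and (416,167), and the pink look-alike is at (268,95). I'll enlarge the top view to read the corners.

```bash
python3 - <<'E'
import cv2
a=cv2.imread("pics/top0.png"); s=cv2.imread("pics/scene0.png")
def cr(im,x,y,w,h,k): return cv2.resize(im[y:y+h,x:x+w],None,fx=k,fy=k,interpolation=cv2.INTER_CUBIC)
import numpy as np
L=[cr(a,x,y,50,37,8) for x,y in((118,126),(204,156),(308,142),(391,148))]
cv2.imwrite("pics/c1.png",np.vstack([np.hstack(L[:2]),np.hstack(L[2:])]))
L=[cr(s,x,y,50,37,8) for x,y in((344,141),(270,172),(187,188),(112,236))]
cv2.imwrite("pics/c2.png",np.vstack([np.hstack(L[:2]),np.hstack(L[2:])]))
E
```

```text
(no output)
```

View pics/c1.png

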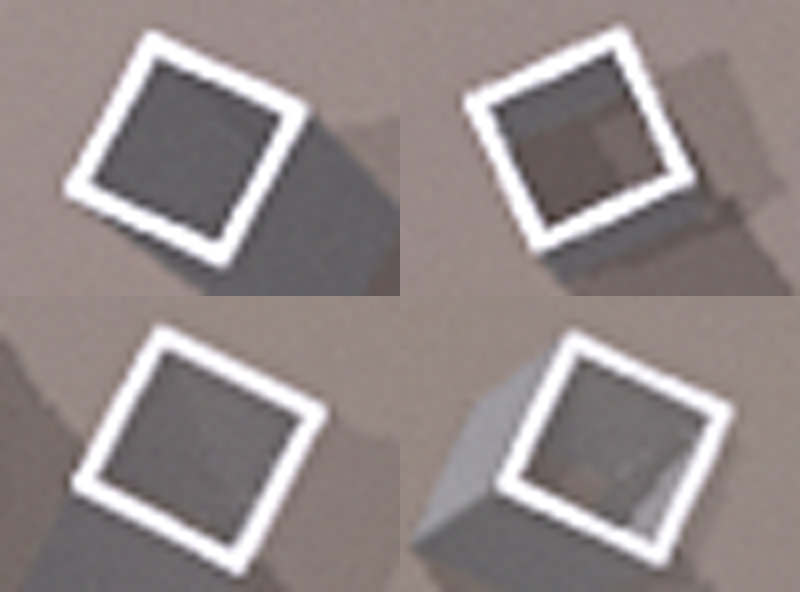

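View pics/c2.png

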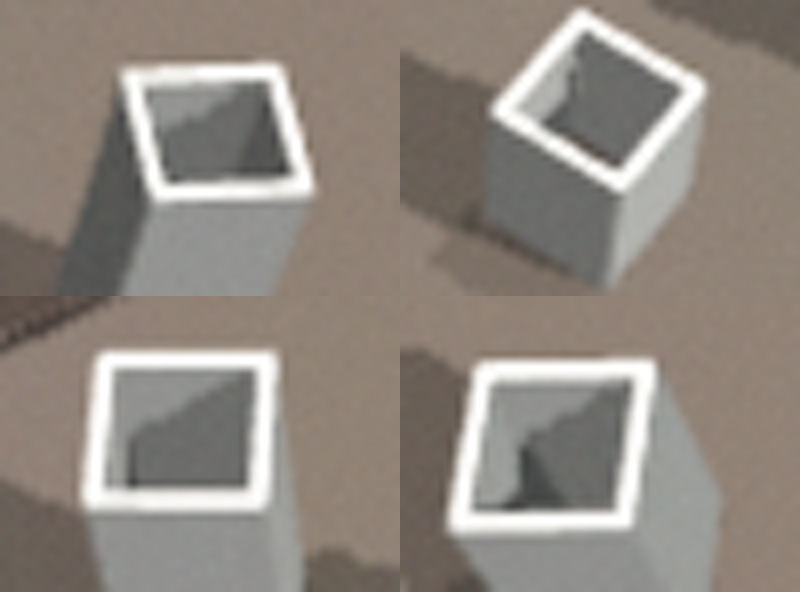

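```bash
cat > h.py <<'E'
from workcell import *
import numpy as np, cv2
from scipy.spatial.transform import Rotation as R
def wpose():
    p=np.array(read_eef_pos()); q=np.array(read_orientation())
    T=np.eye(4); T[:3,:3]=R.from_quat(q[[1,2,3,0]]).as_matrix(); T[:3,3]=p; return T
def ray(name,uv,T=None):
    c=camera_info(name); E=c["extrinsics"] if T is None else T@c["tool_from_camera"]
    uv=np.atleast_2d(np.array(uv,float)); d=np.c_[uv,np.ones(len(uv))]@np.linalg.inv(c["camera_matrix"]).T@E[:3,:3].T
    return E[:3,3],d
def onz(name,uv,z,T=None):
    o,d=ray(name,uv,T); return (o+d*((z-o[2])/d[:,2])[:,None])[:,:2]
def tri(n1,u1,n2,u2):
    o,d=ray(n1,u1); p,e=ray(n2,u2); out=[]
    for a,b in zip(d,e):
        s=np.linalg.lstsq(np.c_[a,-b],p-o,rcond=None)[0]; A=o+a*s[0];B=p+b*s[1]; out.append(np.r_[(A+B)/2,np.linalg.norm(A-B)])
    return np.array(out)
def squ(P):
    "centre, side lengths, yaw of x-axis mod 90deg of 4 ordered corners"
    e=np.roll(P,-1,0)-P; a=np.arctan2(e[:,1],e[:,0]); th=np.angle(np.exp(4j*a).sum())/4
    return P.mean(0),np.linalg.norm(e,axis=1),th
def quat(th):
    "tool down; tool y (closing) line at world angle th"
    y=np.array([np.cos(th),np.sin(th),0]); z=np.array([0,0,-1.]); x=np.cross(y,z)
    q=R.from_matrix(np.c_[x,y,z]).as_quat(); return q[[3,0,1,2]]
def marks(im,name,z,T,lo,hi,rng=(0,999,0,999)):
    g=cv2.cvtColor(im,cv2.COLOR_BGR2GRAY); b=(g>150).astype(np.uint8); res=[]
    for c in cv2.findContours(b,cv2.RETR_EXTERNAL,cv2.CHAIN_APPROX_NONE)[0]:
        if lo<cv2.contourArea(c)<hi:
            q=cv2.boxPoints(cv2.minAreaRect(c)); res.append((q.mean(0),squ(onz(name,q,z,T))))
    return res
E
cat > m.py <<'E'
from h import *
top=[[(150,31),(311,108),(222,270),(65,188)],[(225,25),(295,180),(137,252),(63,100)],[(160,27),(328,115),(240,282),(73,188)],[(173,34),(335,113),(262,272),(97,191)]]
sc=[[(120,67),(281,62),(316,192),(157,202)],[(180,8),(308,88),(224,194),(92,110)],[(97,54),(278,55),(268,216),(82,214)],[(76,64),(258,62),(232,235),(49,237)]]
ot=[(118,126),(204,156),(308,142),(391,148)]; os=[(344,141),(270,172),(187,188),(112,236)]
f=lambda P,o:(np.array(P)+.5)/8-.5+np.array(o)
np.set_printoptions(precision=4,suppress=True)
for t,s,a,b in zip(top,sc,ot,os):
    t=f(t,a);s=f(s,b); r=tri("top",[t.mean(0)],"scene",[s.mean(0)])[0]; h=min((.05,.075,.1,.125),key=lambda v:abs(v-r[2]))
    print(r,h,*squ(onz("top",t,h)),squ(onz("scene",s,h))[0],squ(onz("scene",s,h))[2])
for m in marks(cv2.imread("pics/top0.png"),"top",.008,None,300,1500): print(m)
E
python3 m.py
```

```text
[0.6629 0.2361 0.1004 0.    ] 0.1 [0.6631 0.2363] [0.0413 0.0414 0.0408 0.0402] -0.4623575139901036 [0.6624 0.2365] -0.4315653275615597
[0.6196 0.0878 0.0502 0.0001] 0.05 [0.6197 0.0878] [0.0408 0.0405 0.0405 0.042 ] 0.438929536047116 [0.6193 0.0881] 0.42706935485045544
[ 0.6259 -0.1015  0.1247  0.0001] 0.125 [ 0.6259 -0.1015] [0.0403 0.0412 0.0405 0.0402] -0.5092123209533483 [ 0.6258 -0.1014] -0.4975876484204721
[ 0.6251 -0.2615  0.0753  0.0002] 0.075 [ 0.6253 -0.2617] [0.04   0.0409 0.0405 0.041 ] -0.47840236301601013 [ 0.6247 -0.2613] -0.47120511333281934
(array([154.5, 260.5], dtype=float32), (array([0.4575, 0.2274]), array([0.0988, 0.0511, 0.0979, 0.0512]), np.float64(0.019339537397009242)))
(array([226.7899, 258.1382], dtype=float32), (array([0.462 , 0.0884]), array([0.0486, 0.0483, 0.0482, 0.0484]), np.float64(0.0686785928915274)))
(array([268.5, 256. ], dtype=float32), (array([0.466 , 0.0086]), array([0.048 , 0.0491, 0.0476, 0.0491]), np.float64(-0.0012715717209943773)))
(array([310.3231, 253.3452], dtype=float32), (array([ 0.471 , -0.0712]), array([0.0486, 0.0486, 0.0481, 0.
[... 946 characters left out ...]
48], dtype=float32), (array([0.7913, 0.0104]), array([0.0494, 0.0499, 0.0493, 0.0495]), np.float64(-0.0764327695823934)))
(array([124.2277,  80.7381], dtype=float32), (array([0.8229, 0.3026]), array([0.2433, 0.0434, 0.2419, 0.042 ]), np.float64(-0.6654964004408856)))
(array([385.5,  16. ], dtype=float32), (array([ 0.9584, -0.2354]), array([0.1759, 0.0314, 0.1749, 0.0315]), np.float64(-0.028169263182271274)))
(array([483.4745,  13.4518], dtype=float32), (array([ 0.9616, -0.4371]), array([0.1136, 0.0366, 0.1129, 0.0367]), np.float64(-0.0210282627127256)))
(array([133.5,  12.5], dtype=float32), (array([0.9728, 0.2916]), array([0.0959, 0.0569, 0.095 , 0.0571]), np.float64(0.016817032394124458)))
```

The heights triangulate to 100, 50, 125 and 75 mm, and the marks come out 80 mm apart with a bar yaw of about 0.056. I'll check these from nearer with the wrist camera.

```bash
python3 - <<'E'
from h import *
np.set_printoptions(precision=4,suppress=True)
goto([.5,-.03,.42],quat(-np.pi/2)); print(read_time_s())
T=wpose(); im=read_camera("wrist"); cv2.imwrite("pics/w1.png",im); np.save("w1T.npy",T)
for m in marks(im,"wrist",.008,T,600,6000): print(m)
E
```

```text
2.6167
(array([122.5006, 274.4021], dtype=float32), (array([0.35  , 0.1421]), array([0.0991, 0.0223, 0.1   , 0.0236]), np.float64(-0.5694605993484393)))
(array([390.7495, 273.974 ], dtype=float32), (array([ 0.35  , -0.1992]), array([0.0237, 0.1028, 0.0252, 0.1038]), np.float64(0.5442625326891406)))
(array([247.6476, 241.5458], dtype=float32), (array([ 0.3955, -0.0172]), array([0.2135, 0.0714, 0.2243, 0.0722]), np.float64(0.04827422662353808)))
(array([155., 189.], dtype=float32), (array([0.4634, 0.0904]), array([0.0485, 0.0503, 0.0504, 0.0507]), np.float64(0.07919806659710549)))
(array([223.0328, 185.0569], dtype=float32), (array([0.4681, 0.0104]), array([0.0487, 0.0486, 0.0504, 0.0487]), np.float64(0.04260998845938038)))
(array([291.5, 181.5], dtype=float32), (array([ 0.4722, -0.0695]), array([0.0469, 0.0494, 0.0486, 0.0494]), np.float64(0.012678225430191085)))
(array([487.5096, 171.6837], dtype=float32), (array([ 0.4838, -0.2953]), array([0.0546, 0.0324, 0.0558, 0.0322]), np.float64(0.14569670613938335)))
(array([361. , 177.5], dtype=float32), (array([ 0.4769, -0.15  ]), array([0.0479, 0.0493, 0.0496, 0.0492]), np.float64(0.041839509432689534)))
(array([127.9243,  37.0023], dtype=float32), (array([0.6271, 0.1039]), array([0.0473, 0.0474, 0.049 , 0.0482]), np.float64(0.4400580391542526)))
(array([480.,  23.], dtype=float32), (array([ 0.6396, -0.2577]), array([0.0623, 0.0437, 0.0645, 0.0433]), np.float64(0.09066442185411422)))
(array([350. ,  19.5], dtype=float32), (array([ 0.6429, -0.1247]), array([0.0536, 0.0841, 0.0545, 0.0879]), np.float64(-0.18945696862993877)))
```

View pics/w1.png

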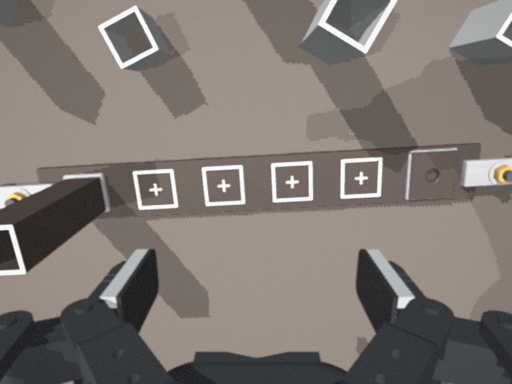

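The wrist view shows the crosses at about (155,189), (223,186), (292,182) and (361,178). It agrees with the top camera to within 2 mm, so I'll use the average. I'll place tube 50 on mark_d first, squaring it in the fingers on both axes, then check the offset.

```bash
cat >> h.py <<'E'
TUBE={50:(.6196,.0879,.435),75:(.6250,-.2615,-.475),100:(.6628,.2364,-.455),125:(.6259,-.1015,-.505)}
A0=np.array([.4627,.0894]); BY=.0563; STEP=.08*np.array([np.sin(BY),-np.cos(BY)])
MARK={125:A0,100:A0+STEP,75:A0+2*STEP,50:A0+3*STEP}
def transfer(k,corr=(0,0)):
    h=k/1000; x,y,t=TUBE[k]; zg=h-.025+.155; zt=.15+zg-.0
    t2=t-np.pi/2 if t>0 else t+np.pi/2
    goto([x,y,max(zt-.05,.30)],quat(t2)); move_l([x,y,zg],feed=.25)
    close_gripper(20); w=read_grip_width(); release()
    move_l([x,y,zg+.06],feed=.25) if False else None
    move_l([x,y,zg+.05],feed=.25); goto([x,y,zg+.05],quat(t)); move_l([x,y,zg],feed=.25)
    close_gripper(50); print(k,"width",w,read_grip_width(),read_grasp_force())
    move_l([x,y,zt],feed=.3)
    m=MARK[k]+np.array(corr)
    goto([*m,zt],quat(BY)); move_l([*m,zg+.02],feed=.25)
    hit=move_l([*m,zg+.004],feed=.03,guard=6); print("guard",hit,read_eef_pos()[2]-zg,read_time_s())
    release(); move_l([*m,max(zg+.12,.36)],feed=.3)
E
python3 - <<'E'
from h import *
np.set_printoptions(precision=4,suppress=True)
transfer(50)
p=MARK[50]
goto([p[0],p[1]+.05,.32],quat(-np.pi/2)); T=wpose(); im=read_camera("wrist"); np.save("w2T.npy",T); cv2.imwrite("pics/w2full.png",im)
E_=T@camera_info("wrist")["tool_from_camera"]; K=camera_info("wrist")["camera_matrix"]
c=np.linalg.inv(E_)@np.r_[p,.03,1]; u=(K@c[:3])[:2]/c[2]; x,y=(u-[100,50]).astype(int).clip(0); x=min(x,512-200);print(x,y,read_time_s())
cv2.imwrite("pics/w2.png",cv2.resize(im[y:y+100,x:x+200],None,fx=4,fy=4,interpolation=cv2.INTER_CUBIC))
E
```

```text
50 width 0.46810732877573635 0.462298067435911 50.430318117141724
guard True 0.008850317734439339 10.2
221 137 12.7833
```

View pics/w2.png

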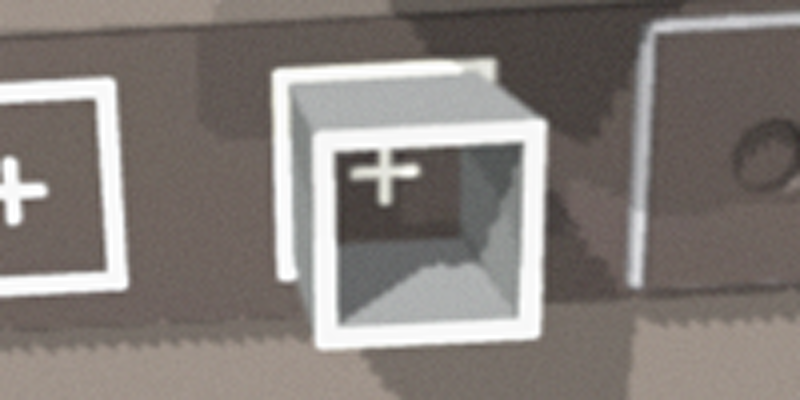

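Tube 50 stands on mark_d. In the crop its rim corners are (315,133), (545,120), (540,338) and (318,348), and the cross is visible inside it at (385,172).

```bash
python3 - <<'E'
from h import *
np.set_printoptions(precision=4,suppress=True)
T=np.load("w2T.npy"); f=lambda P:(np.array(P)+.5)/4-.5+np.array([221,137])
r=squ(onz("wrist",f([(315,133),(545,120),(540,338),(318,348)]),.058,T)); c=onz("wrist",f([(385,172)]),.008,T)[0]
print(r,c,r[0]-c,MARK[50])
o=onz("wrist",f([(273,70),(495,60)]),.008,T); d=o[1]-o[0]; print(o,np.linalg.norm(d))
# top camera view too
im=read_camera("top"); cv2.imwrite("pics/t2.png",im)
cv2.imwrite("pics/t2c.png",cv2.resize(im[225:275,325:385],None,fx=10,fy=10,interpolation=cv2.INTER_CUBIC))
E
```

```text
(array([ 0.4779, -0.1492]), array([0.0399, 0.0407, 0.0404, 0.0403]), np.float64(0.0556788562881928)) [ 0.4768 -0.1499] [0.0011 0.0006] [ 0.4762 -0.1502]
[[ 0.4988 -0.1253]
 [ 0.501  -0.1716]] 0.04631304944140628
```

View pics/t2c.png

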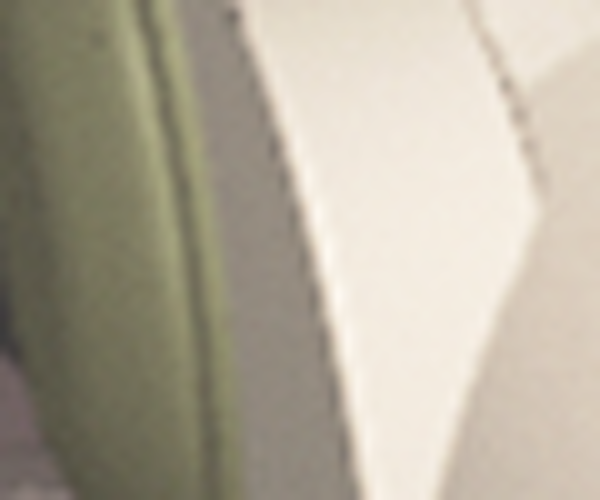

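The robot blocks the top view here. The wrist camera puts the tube about 1.1 and 0.6 mm off the cross in x and y. I'll carry that correction into the other three tubes and trim tube 50 as well.

```bash
cat >> h.py <<'E'
def nudge(k,old,new):
    zg=k/1000+.13+.008
    goto([*old,max(zg+.12,.36)],quat(BY)); move_l([*old,zg],feed=.25); close_gripper(40)
    move_l([*old,zg+.004],feed=.05); move_l([*new,zg+.004],feed=.02); move_l([*new,zg-.004],feed=.03,guard=6)
    release(); move_l([*new,max(zg+.12,.36)],feed=.3)
E
python3 - <<'E'
from h import *
C=np.array([-.001,-.0007])
nudge(50,MARK[50],MARK[50]+C)
for k in (75,100,125): transfer(k,C)
p=(MARK[100]+MARK[75])/2
for i,(q,z) in enumerate([(MARK[100],.42),(MARK[50]+[0,.03],.38)]):
    goto([q[0]-.03,q[1],z],quat(-np.pi/2)); np.save(f"w3{i}T.npy",wpose()); cv2.imwrite(f"pics/w3{i}.png",read_camera("wrist"))
goto([.60,-.45,.40],quat(-.6)); print(read_time_s())
im=read_camera("top"); cv2.imwrite("pics/t3.png",im)
cv2.imwrite("pics/t3c.png",cv2.resize(im[215:290,190:390],None,fx=4,fy=4,interpolation=cv2.INTER_CUBIC))
E
```

```text
75 width 0.467591113984705 0.4632891832087036 50.20163297653198
guard True 0.008897163834023114 25.0
100 width 0.46403919856634784 0.4650833984607599 50.57046175003052
guard True 0.00890315333802108 34.3833
125 width 0.46693942445522485 0.46213995239998656 50.84004342556
guard True 0.00893009527395705 43.175
47.3
```

View pics/t3c.png

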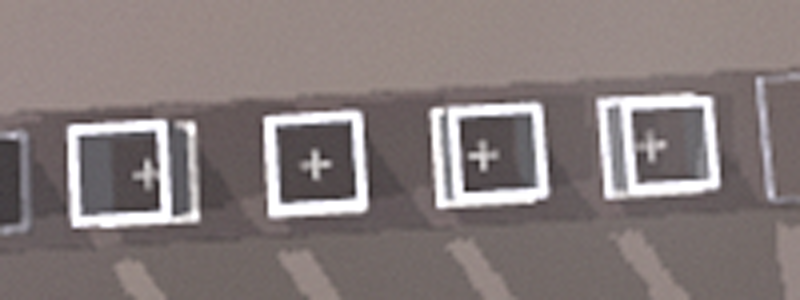

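View pics/w30.png

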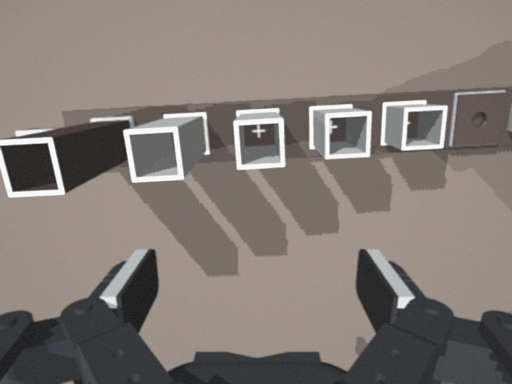

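All four tubes are standing, and in the top crop the crosses show inside them at (148,175), (316,164), (484,155) and (651,146). I'll compute the offsets.

```bash
python3 - <<'E'
from h import *
np.set_printoptions(precision=4,suppress=True)
f=lambda P:(np.array(P)+.5)/4-.5+np.array([190,215])
D={125:([(67,126),(166,120),(170,222),(72,228)],(148,175)),100:([(264,117),(363,110),(369,210),(268,218)],(316,164)),75:([(447,107),(541,102),(550,202),(454,208)],(484,155)),50:([(621,101),(713,94),(720,190),(628,197)],(651,146))}
for k,(q,c) in D.items():
    s=squ(onz("top",f(q),.008+k/1000)); m=onz("top",f([c]),.008)[0]; print(k,s,m,(s[0]-m)*1e3)
im=cv2.imread("pics/w31.png"); cv2.imwrite("pics/w31c.png",cv2.resize(im[60:260,130:400],None,fx=2.96,fy=2.96,interpolation=cv2.INTER_CUBIC))
E
```

```text
125 (array([0.4616, 0.0889]), array([0.0409, 0.0413, 0.0401, 0.0414]), np.float64(0.059957131697292804)) [0.4614 0.0887] [0.1504 0.2008]
100 (array([0.4659, 0.0081]), array([0.0422, 0.0419, 0.0427, 0.0423]), np.float64(0.06082674551696574)) [0.4666 0.0084] [-0.6755 -0.23  ]
75 (array([ 0.4701, -0.0712]), array([0.0412, 0.0432, 0.0417, 0.0436]), np.float64(0.05924425741375075)) [ 0.4709 -0.0718] [-0.8167  0.6393]
50 (array([ 0.4745, -0.151 ]), array([0.0416, 0.0427, 0.0412, 0.0427]), np.float64(0.05710541649811766)) [ 0.4751 -0.1513] [-0.612   0.3198]
```

View pics/w31c.png

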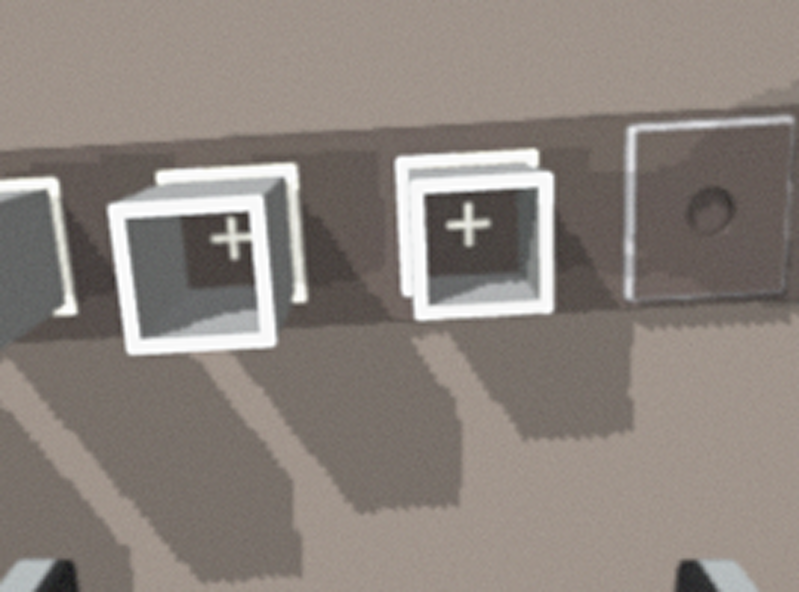

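Tubes 75 and 50 are square on their marks, with crosses at (233,238) and (468,224) in the crop. All four tubes are within about 1 mm of centre and within 0.005 rad of the bar's yaw. The robot is clear, so I'm handing in.

```bash
python3 -c "
from workcell import *
print(hand_in(),read_time_s())"
```

```text
the job is handed in; nothing more can be done
the job is handed in; nothing more can be done
```

The job is handed in: all four tubes stand on their own on the bar, 125, 100, 75 and 50 mm stepping down from the post on marks a to d, each about 1 mm or less off centre and square to the bar, at about 47 s of the 96 s allowed.

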